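Put the welded master pieces back on their outline plates

TASK

The four welded master pieces (straight link, Z-shaped crank, rectangular loop and H frame) have been left about the welding bench after a batch check. Put each one back on the plate that carries its own painted silhouette, lying flat and covering the silhouette, and do not knock over or push away the ceramic nozzle and the bolt that stand between them.

Things in the scene. Friction and masses are not known exactly. Their poses are not given: they have to be found in the camera images.
- straight: Straight link, 120 mm long along x, a round bush (24 mm across, 12 mm high) at each end. Loose bare steel, 12 mm round bar, lying flat, 12 mm high. Origin: its centre, at the underside; z up; alike after a half turn. Bare bar along x through the origin, from x = -36 to 36 mm: grip it at the origin, fingers closing along y. About 150 g.
- crank: Z-shaped crank: middle bar along x through the origin, x = -36 to 36 mm; legs turn to +y at +x, to -y at -x, and end in 24 mm bushes at (36, 32) and (-36, -32) mm. Loose bare steel, 12 mm round bar, lying flat, 12 mm high. Origin: its centre, at the underside; z up; alike after a half turn. Grip at the origin (free for 24 mm either side), fingers closing along y. About 200 g.
- loop: Closed rectangular loop, 110 mm (x) by 60 mm (y) outside, 86 by 36 mm inside. Loose bare steel, 12 mm round bar, lying flat, 12 mm high. Origin: its centre, at the underside; z up; alike after a half turn. The origin is in the empty middle: grip across both long sides, 60 mm wide, fingers closing along y. About 260 g.
- hframe: H-shaped frame: two side bars parallel to y, 90 mm long, at x = -40 and 40 mm, joined by a cross bar along x through the origin. Loose bare steel, 12 mm round bar, lying flat, 12 mm high. Origin: its centre, at the underside; z up; alike after a half turn. Grip the cross bar at the origin, fingers closing along y (68 mm free between the side bars). About 210 g.
- straight_plate: Plate for the straight link. Fixed dark steel plate 130 (x) by 100 (y) by 6 mm thick, with its silhouette along x in white paint on top (2.5 mm larger all round); small grey tag at one edge. Origin: centre of its underside. The piece lies right with its origin 6 mm above this origin and its x axis along the plate's x, either way round.
- crank_plate: Plate for the Z-shaped crank. Fixed dark steel plate 130 (x) by 100 (y) by 6 mm thick, with its silhouette (middle bar along x, leg at +x to +y) in white paint on top (2.5 mm larger all round); small grey tag at one edge. Origin: centre of its underside. The piece lies right with its origin 6 mm above this origin and its x axis along the plate's x, either way round.
- loop_plate: Plate for the rectangular loop. Fixed dark steel plate 130 (x) by 100 (y) by 6 mm thick, with its silhouette (bars only, long sides along x) in white paint on top (2.5 mm larger all round); small grey tag at one edge. Origin: centre of its underside. The piece lies right with its origin 6 mm above this origin and its x axis along the plate's x, either way round.
- hframe_plate: Plate for the H frame. Fixed dark steel plate 130 (x) by 100 (y) by 6 mm thick, with its silhouette (cross bar along x) in white paint on top (2.5 mm larger all round); small grey tag at one edge. Origin: centre of its underside. The piece lies right with its origin 6 mm above this origin and its x axis along the plate's x, either way round.
- nozzle: Bystander: brick-coloured ceramic gas nozzle standing on its wide end, 25 mm across at the foot, 16 mm at the top, 45 mm high. Origin: centre of its foot, z up.
- bolt: Bystander: steel hex bolt standing on its head, head about 24 mm across and 10 mm high, shank 16 mm, 52 mm high in all. Origin: centre of the underside of the head, z up.
There are look-alikes about, which are no part of the job. Leave any orange or yellow look-alike of the loop alone. Leave any turquoise look-alike of the straight alone.

How it is judged:
By the outcome, as a careful person would: the job done as asked, in the order asked, and still so for the second after the job is handed in, with the robot touching nothing.
It also fails if it takes over 112 s, if anything falls off the work surface, if the arm or the gripper's body presses on something with over 40 N, if the wrist force passes 120 N, or if a joint passes its speed limit or range.

ROBOT

A 7-joint arm with a two-finger parallel gripper is mounted at the origin on the work surface. World frame = base frame: x ahead of the robot, y to its left, z up, the work surface at z = 0. Lengths are in m, angles in rad, forces in N, time in s.
With the tool pointing down it reaches from about 0.4 to 0.85 m from the base axis. Payload 10.4 kg.
Tool frame: the origin (TCP) lies between the finger pads; the fingertips stand 14 mm ahead of it and the grasp point (between the pads) lies 5 mm behind it (r.finger_overhang is the z of the fingertips in the tool frame, in m); z points along the fingers, y is the line along which they close (so a half turn about z gives the same grasp; the last joint's range is limited). The gripper opens to 87 mm and grips with 3 to 60 N. Pads are 19 mm wide; open, the fingers measure 117 mm over their backs; the gripper's body (75 mm by 190 mm) begins 51 mm behind the grasp point.
Start: joints at [-1.167, 0.332, -0.065, 1.46, 0.022, 1.35, -0.088], TCP at [0.259, 0.569, 0.237] pointing down, gripper open.
Joint ranges: [-2.6, 2.6], [-0.5, 2.12], [-1.47, 1.34], [0.16, 2.42], [-1.27, 4.41], [0.06, 2.06], [-2.6, 2.6]. Speed limits (rad/s): [2.22, 2.22, 2.79, 2.79, 3.14, 3.14, 3.14].

INTERFACE

Orientations are given as a unit quaternion [x, y, z, w].
In Python, from bench import r, optics gives the robot as it stands.
- The arm moves only by the shell command python3 -m pendant 'ROWS' [FORCE]. ROWS is JSON, a list of rows, each a list of 7 numbers: the closure, from -1 (fully open) to 1 (shut), then the shift along the tool's x, y, z scaled (see below), then the turn, a rotation vector about the tool's x, y, z scaled (see below). In form: [[grip, x, y, z, rx, ry, rz], ...]. A call has 1 to 8 rows; each row is the pose to reach, as a shift and turn from the pose commanded when the call began, along the tool's axes at that moment; what a row does not reach only later rows make up. The controller multiplies each number of a shift by 0.3 m and each number of a turn by 120 degrees. A row lasts 1/8 s, in which the tool goes at most 62.5 mm and 10.7 degrees, less where a joint would pass 70% of its speed; a pose out of reach is approached as far as the arm can. A call with a number of a shift or a turn outside -1 to 1 is refused whole. A call with a gripper value outside its range is refused whole. The fingers move at their own pace and stop on an object; FORCE is the grip in N (left out, the last holds). Time passes only in rows, so rows that repeat a pose let the fingers close. It gives the time, the measured TCP pose, the force, the opening and the grip force at its end, in the units of the state.
- r.read_state(): the state, without advancing time (a new reading comes with each control period).
- optics.camera(name): name is "scene" or "top"; returns a dict with "pixels" (480x640x3 uint8, red, green, blue), "vfov" (degrees; the focal length in pixels is half the picture's height over the tangent of half this angle, whatever the lens; pixels are square), "cx", "cy" (the principal point, pixels), "rvec" (rotation vector, rad) and "tvec" (3), from world to camera coordinates, as OpenCV has them. Camera axes: x right, y down, z forward; pixel columns grow to the right and rows downward; lengths in m; the calibration is good to about 2 mm. A picture is of the moment at which its call begins. There is no depth.
- r.close_job(): hands the job in; it is judged then, once.
The state is a dict: "time": time; "joint_positions": joint angles; "joint_vel": joint speeds; "joint_torque": joint torques, N m; "ee_pos": TCP position; "eef_rot": TCP orientation; "ft_force": force on the tool from outside, world axes, zero at the start; "torque": the same for the moment, N m; "width": finger opening in m; "grip_force": force on a finger pad.
Only numpy, scipy, OpenCV 4.12 (cv2) and the standard library are available. Lean on these libraries where they do the work, as an engineer would, in place of code of your own. Each camera call takes 0.05 s, during which the arm holds its last target. There are 200 camera calls.

## Working session

There is one attempt and no reset: what is moved stays moved. The work goes in short steps, Python scripts to look and compute and a shell command to move; the robot and the scene stay as the last step left them, time stands still between calls to the robot, and variables do not carry over. Pictures are saved under pics/ and viewed, at most 14 in all, crops included, and the job is handed in when it is done.

```bash
ls; mkdir -p pics; python3 - <<'E'
from bench import r,optics
import cv2
for n in("scene","top"):
    c=optics.camera(n);cv2.imwrite(f"pics/{n}0.png",c["pixels"][:,:,::-1])
    print({k:v for k,v in c.items() if k!="pixels"})
print(r.read_state(), r.finger_overhang)
E
```

```text
pics
{'vfov': 52.54876339434022, 'cx': 317.89405955018907, 'cy': 245.5093274872438, 'rvec': array([ 2.06598356,  0.58094085, -0.35773229]), 'tvec': array([-0.48896832, -0.07566667,  1.28193437])}
{'vfov': 45.21321946447322, 'cx': 322.35983805538433, 'cy': 235.74085983135768, 'rvec': array([ 2.14962576, -2.14050661,  0.13916571]), 'tvec': array([0.07767184, 0.51876294, 1.44960098])}
{'time': 0.1, 'joint_positions': array([-1.16663529,  0.33278777, -0.06468028,  1.46088152,  0.02158541,
        1.34990094, -0.0885313 ]), 'joint_vel': array([ 2.03094468e-06, -1.93663684e-03,  1.08079338e-03, -2.52285540e-03,
        7.65026918e-04,  8.92164135e-04,  1.70511928e-03]), 'joint_torque': array([ 1.53977166e-03, -6.24545717e+01,  2.49230635e-02, -3.90714312e+01,
       -6.14569592e-02,  3.67059745e-02,  3.92703350e-05]), 'ee_pos': array([0.25857148, 0.56863033, 0.23583494]), 'eef_rot': array([ 2.11781240e-01,  9.77316886e-01, -6.31883228e-04, -1.10442920e-04]), 'ft_force': array([-0.07298104, -0.60247413,  0.7192503 ]), 'torque': array([ 0.01945848, -0.01824168,  0.01711878]), 'grip_force': 0.0, 'width': 0.08735724029512272} 0.014
```

View pics/top0.png

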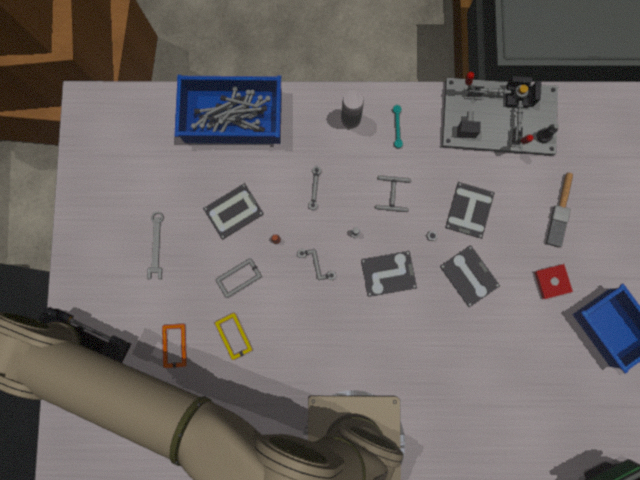

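View pics/scene0.png

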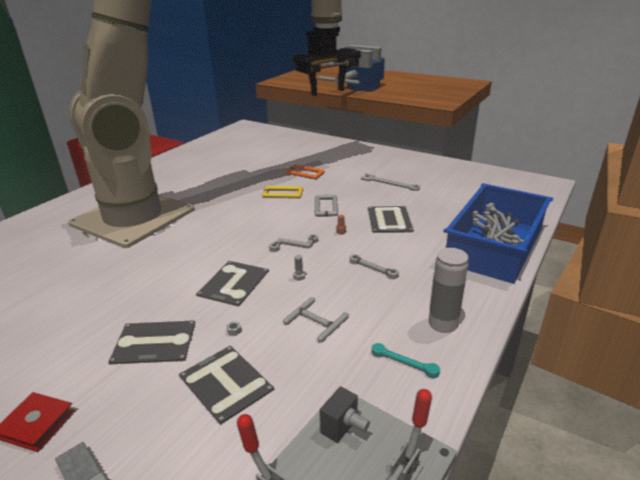

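```bash
cat > h.py <<'E'
from bench import r,optics
import cv2,numpy as np
def P(c):
    f=240/np.tan(np.radians(c["vfov"])/2)
    K=np.array([[f,0,c["cx"]],[0,f,c["cy"]],[0,0,1]]);R=cv2.Rodrigues(c["rvec"])[0]
    return K,R,np.asarray(c["tvec"]).reshape(3,1)
def hom(c,z):  # world xy on plane z -> pixel
    K,R,t=P(c); return K@np.hstack([R[:,:2],R[:,2:]*z+t])
def w(c,pts,z):
    return cv2.perspectiveTransform(np.float64(pts).reshape(-1,1,2),np.linalg.inv(hom(c,z))).reshape(-1,2)
# rectified view: x up, y left; origin top-left (X0,Y0), s px per m
def rect(c,z,X0,Y0,W,H,s):
    A=np.array([[0,-1/s,X0],[-1/s,0,Y0],[0,0,1.]])
    return cv2.warpPerspective(c["pixels"],hom(c,z)@A,(W,H),flags=cv2.INTER_CUBIC|cv2.WARP_INVERSE_MAP)
E
python3 - <<'E'
from h import *
c=optics.camera("top")
print(w(c,[(205,155),(505,310),(355,430),(275,238),(354,232),(431,236)],0.006))
a=w(c,[(195,155),(505,315)],0.006)
im=rect(c,.006,.72,.42,800,500,1000)
cv2.imwrite("pics/rect1.png",im[:,:,::-1])
E
```

```text
[[ 0.74078875  0.39686813]
 [ 0.33110846 -0.39158   ]
 [ 0.03027547 -0.0042244 ]
 [ 0.51622962  0.20480542]
 [ 0.53292992 -0.00308005]
 [ 0.52302914 -0.20522975]]
```

View pics/rect1.png

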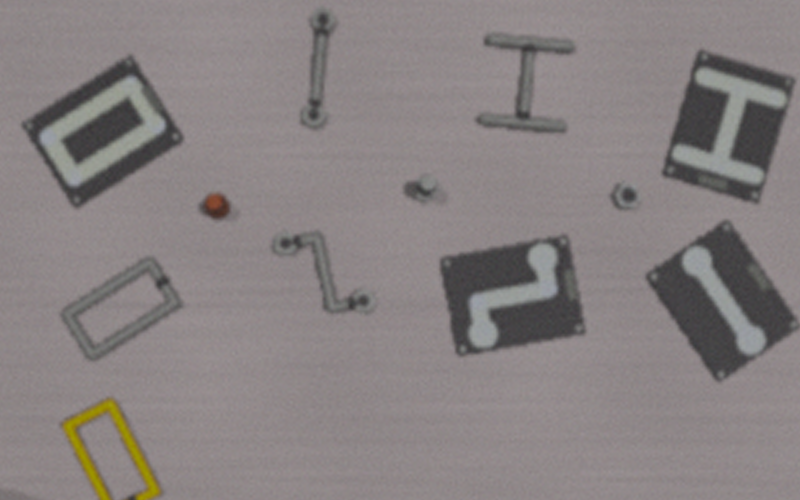

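```bash
cat > fit.py <<'E'
from h import *
from scipy.optimize import minimize
def sdf(kind,x,y):
    def seg(ax,ay,bx,by,rr):
        dx,dy=bx-ax,by-ay; t=np.clip(((x-ax)*dx+(y-ay)*dy)/(dx*dx+dy*dy),0,1)
        return np.hypot(x-ax-t*dx,y-ay-t*dy)-rr
    def disc(ax,ay): return np.hypot(x-ax,y-ay)-12
    if kind=="straight": L=[seg(-48,0,48,0,6),disc(48,0),disc(-48,0)]
    if kind=="crank": L=[seg(-36,0,36,0,6),seg(36,0,36,32,6),seg(-36,0,-36,-32,6),disc(36,32),disc(-36,-32)]
    if kind=="loop":
        q=np.maximum(abs(x)-55,abs(y)-30); q2=np.maximum(abs(x)-43,abs(y)-18); return np.maximum(q,-q2)
    if kind=="hframe": L=[seg(-40,0,40,0,6),seg(-40,-39,-40,39,6),seg(40,-39,40,39,6)]
    if kind=="plate": return np.maximum(abs(x)-65,abs(y)-50)
    return np.min(L,0)
def fit(c,kind,p0,grow=0,z=.006,sign=1,scale=True):
    """p0=(x,y m,deg). NCC of soft silhouette against grey image around it."""
    K,R,t=P(c); g=cv2.GaussianBlur(cv2.cvtColor(c["pixels"],cv2.COLOR_RGB2GRAY),(0,0),.6).astype(np.float32)
    a=np.arange(-78,79,1.0); gx,gy=np.meshgrid(a,a)
    d=sdf(kind,gx,gy)-grow; k=d<7; gx,gy,d=gx[k],gy[k],d[k]; T=1/(1+np.exp(d/1.0)); T-=T.mean()
    def cost(v):
        th=np.radians(v[2]); s=v[3]/1000 if scale else 1e-3
        X=v[0]/1000+s*(np.cos(th)*gx-np.sin(th)*gy); Y=v[1]/1000+s*(np.sin(th)*gx+np.cos(th)*gy)
        q=R@np.vstack([X,Y,np.full_like(X,z)])+t; q=K@q; u,w_=q[0]/q[2],q[1]/q[2]
        I=cv2.remap(g,u.astype(np.float32)[:,None],w_.astype(np.float32)[:,None],cv2.INTER_LINEAR)[:,0]
        I=I-I.mean(); return -sign*(I@T)/np.sqrt((I@I)*(T@T)+1e-9)
    v0=[p0[0]*1000,p0[1]*1000,p0[2]]+([1.] if scale else [])
    S=np.vstack([v0]+[np.array(v0)+e for e in np.diag([6,6,6,.03][:len(v0)])])
    b=minimize(cost,v0,method="Nelder-Mead",options=dict(initial_simplex=S,xatol=.01,fatol=1e-6,maxiter=800))
    return np.round(b.x,3),round(-b.fun,3)
E
python3 - <<'E'
from fit import *
c=optics.camera("top")
g=lambda u,v:(.72-v/1000,.42-u/1000)
from math import atan2,degrees
def a(u1,v1,u2,v2): return degrees(atan2(-(u2-u1),-(v2-v1)))
for k,p,an,pp,pa in [("straight",(318,67),a(314,116,322,18),(724,300),a(750,342,698,260)),
 ("crank",(325,272),a(333,308,318,237),(513,296),a(480,300,550,290)),
 ("loop",(121,308),a(62,315,150,260),(104,131),a(45,138,132,82)),
 ("hframe",(526,82),a(522,122,528,42),(729,126),a(718,168,740,84))]:
    print(k,fit(c,k,(*g(*p),an),0,.006,-1), fit(c,k,(*g(*p),an),0,.006,-1,False))
    print("  plate",fit(c,k,(*g(*pp),pa),2.5,.006,1),fit(c,k,(*g(*pp),pa),2.5,.006,1,False),fit(c,"plate",(*g(*pp),pa),0,.006,-1))
print(w(c,[(275,240),(431,236)],0), w(c,[(275,236)],.045), w(c,[(354,232)],.052))
E
```

```text
straight (array([649.148, 102.609,  -5.244,   1.007]), np.float64(0.812)) (array([649.06 , 102.625,  -5.215]), np.float64(0.811))
  plate (array([ 419.828, -303.428,   34.394,    0.98 ]), np.float64(0.962)) (array([ 419.723, -303.482,   34.349]), np.float64(0.954)) (array([ 419.313, -302.119,   34.529,    1.066]), np.float64(0.587))
crank (array([446.803,  97.546,  11.144,   0.989]), np.float64(0.763)) (array([446.815,  97.566,  11.509]), np.float64(0.762))
  plate (array([424.782, -92.576, -80.259,   0.991]), np.float64(0.973)) (array([424.786, -92.567, -80.157]), np.float64(0.971)) (array([424.565, -91.934, -79.795,   1.07 ]), np.float64(0.531))
loop (array([410.983, 298.706, -57.805,   1.006]), np.float64(0.848)) (array([410.989, 298.675, -57.839]), np.float64(0.847))
  plate (array([589.051, 318.197, -57.621,   0.99 ]), np.float64(0.977)) (array([589.079, 318.178, -57.591]), np.float64(0.974)) (array([588.326, 317.36 , -57.524,   1.09 ]), np.float64(0.422))
hframe (array([ 635.274, -103.825,   -5.469,    1.003]), np.float64(0.862)) (array([ 635.33 , -103.863,   -5.637]), np.float64(0.861))
  plate (array([ 594.247, -308.978,  -16.764,    0.992]), np.float64(0.961)) (array([ 594.262, -308.969,  -16.744]), np.float64(0.959)) (array([ 593.574, -307.645,  -16.719,    1.086]), np.float64(0.467))
[[ 0.51171168  0.20527488]
 [ 0.5238693  -0.20631139]] [[0.51612203 0.20127443]] [[ 0.52618552 -0.00097798]]
```

```bash
cat > go.py <<'E'
import sys
from h import *
from scipy.spatial.transform import Rotation as Ro
def go(x,y,z,yaw):
    s=r.read_state(); R0=Ro.from_quat(s["eef_rot"]); p=s["ee_pos"]
    a=np.radians(yaw); X=R0.as_matrix()[:,0]
    if np.cos(a)*X[0]+np.sin(a)*X[1]<0: a+=np.pi
    R1=Ro.from_matrix(np.array([[np.cos(a),np.sin(a),0],[np.sin(a),-np.cos(a),0],[0,0,-1]]))
    d=R0.inv().apply(np.array([x,y,z])-p)/.3; t=(R0.inv()*R1).as_rotvec()/np.radians(120)
    print("row",np.round(np.r_[d,t],4),"at",p.round(4),"t",s["time"],"w",s["width"].round(4),"q7",s["joint_positions"][6].round(2))
if __name__=="__main__": go(*map(float,sys.argv[1:]))
E
python3 go.py .649 .1026 .12 -5.2
```

```text
Traceback (most recent call last):
  File "go.py", line 11, in <module>
    if __name__=="__main__": go(*map(float,sys.argv[1:]))
                             ~~^^^^^^^^^^^^^^^^^^^^^^^^^^
  File "go.py", line 10, in go
    print("row",np.round(np.r_[d,t],4),"at",p.round(4),"t",s["time"],"w",s["width"].round(4),"q7",s["joint_positions"][6].round(2))
                                                                         ^^^^^^^^^^^^^^^^
AttributeError: 'float' object has no attribute 'round'
```

```bash
sed -i 's/s\["width"\].round(4)/round(s["width"],4)/' go.py; python3 go.py .649 .1026 .12 -5.2
```

```text
row [-1.8277e+00 -8.7550e-01  3.8770e-01 -4.0000e-04 -0.0000e+00 -1.6050e-01] at [0.2587 0.5687 0.2361] t 0.2 w 0.0871 q7 -0.09
```

```bash
python3 -m pendant '[[-1,-0.95,-0.45,0,0,0,-0.16],[-1,-0.95,-0.45,0,0,0,-0.16],[-1,-0.95,-0.45,0,0,0,-0.16],[-1,-0.95,-0.45,0,0,0,-0.16],[-1,-0.95,-0.45,0,0,0,-0.16],[-1,-0.95,-0.45,0,0,0,-0.16]]' 40; python3 go.py .649 .1026 .12 -5.2
```

```text
time: 0.95
ee_pos: [0.4658, 0.323, 0.2366]
eef_rot: [0.05, 0.999, -0.001, 0.001]
ft_force: [-0.9, 1.2, 0.5]
width: 0.0873
grip_force: 0.0
row [-6.806e-01 -6.695e-01  3.905e-01 -7.000e-04  6.000e-04 -4.500e-03] at [0.4658 0.323  0.2366] t 0.95 w 0.0873 q7 0.79
```

```bash
python3 -m pendant '[[-1,-0.6806,-0.6695,0.39,0,0,-0.0045],[-1,-0.6806,-0.6695,0.39,0,0,-0.0045],[-1,-0.6806,-0.6695,0.39,0,0,-0.0045],[-1,-0.6806,-0.6695,0.39,0,0,-0.0045],[-1,-0.6806,-0.6695,0.39,0,0,-0.0045],[-1,-0.6806,-0.6695,0.39,0,0,-0.0045],[-1,-0.6806,-0.6695,0.39,0,0,-0.0045]]'; python3 go.py .649 .1026 .017 -5.2
```

```text
time: 1.82
ee_pos: [0.6468, 0.1107, 0.1192]
eef_rot: [0.041, 0.999, 0.0, -0.0]
ft_force: [-1.1, 0.7, 0.9]
width: 0.0871
grip_force: 0.0
row [-0.0097 -0.0266  0.3407  0.0004 -0.0004  0.0044] at [0.6468 0.1107 0.1192] t 1.825 w 0.0871 q7 1.33
```

```bash
python3 -m pendant '[[-1,-0.01,-0.02,0.2,0,0,0.004],[-1,-0.01,-0.02,0.2,0,0,0.004],[-1,-0.01,-0.02,0.2,0,0,0.004],[-1,-0.01,-0.02,0.2,0,0,0.004]]'; python3 go.py .649 .1026 .017 -5.2
```

```text
time: 2.33
ee_pos: [0.6509, 0.1043, 0.0623]
eef_rot: [0.045, 0.999, 0.001, 0.002]
ft_force: [0.3, -0.1, 1.4]
width: 0.0871
grip_force: 0.0
row [ 0.0064 -0.0064  0.1509  0.0008  0.0016  0.0005] at [0.6509 0.1043 0.0623] t 2.325 w 0.0871 q7 1.34
```

```bash
python3 -m pendant '[[-1,0.004,-0.005,0.15,0,0,0],[-1,0.004,-0.005,0.15,0,0,0],[-1,0.004,-0.005,0.15,0,0,0],[-1,0.004,-0.005,0.15,0,0,0],[-1,0.004,-0.005,0.15,0,0,0]]'; python3 go.py .649 .1026 .017 -5.2
```

```text
time: 2.95
ee_pos: [0.6484, 0.1019, 0.0149]
eef_rot: [0.045, 0.999, 0.0, 0.0]
ft_force: [0.2, 0.3, 0.5]
width: 0.0871
grip_force: 0.0
row [-0.0018  0.0026 -0.0069  0.0001  0.0001  0.0001] at [0.6484 0.1019 0.0149] t 2.95 w 0.0871 q7 1.35
```

```bash
python3 -m pendant '[[-1,-0.002,0.002,-0.005,0,0,0],[1,-0.002,0.002,-0.005,0,0,0],[1,-0.002,0.002,-0.005,0,0,0],[1,-0.002,0.002,-0.005,0,0,0],[1,-0.002,0.002,-0.005,0,0,0],[1,-0.002,0.002,-0.005,0,0,0],[1,-0.002,0.002,-0.005,0,0,0]]' 40; python3 go.py .649 .1026 .017 -5.2
```

```text
time: 3.82
ee_pos: [0.649, 0.1024, 0.0161]
eef_rot: [0.045, 0.999, 0.0, 0.0]
ft_force: [0.3, -0.1, -0.2]
width: 0.0349
grip_force: 0.0
row [ 0.0002  0.0008 -0.0031  0.0001  0.      0.0001] at [0.649  0.1024 0.0161] t 3.825 w 0.0349 q7 1.35
```

```bash
python3 -m pendant '[[1,0,0,0,0,0,0],[1,0,0,0,0,0,0],[1,0,0,0,0,0,0],[1,0,0,0,0,0,0],[1,0,0,-0.35,0,0,0],[1,0,0,-0.35,0,0,0],[1,0,0,-0.35,0,0,0]]'; python3 go.py .4197 -.3035 .12 34.35
```

```text
time: 4.7
ee_pos: [0.6512, 0.1025, 0.1251]
eef_rot: [0.045, 0.999, 0.001, 0.003]
ft_force: [-0.3, 0.5, -1.7]
width: 0.0108
grip_force: 40.0
row [ 0.6456 -1.4179  0.0099 -0.      0.0033 -0.3296] at [0.6512 0.1025 0.1251] t 4.7 w 0.0108 q7 1.33
```

```bash
python3 -m pendant '[[1,0.45,-0.9,0,0,0,-0.33],[1,0.45,-0.9,0,0,0,-0.33],[1,0.45,-0.9,0,0,0,-0.33],[1,0.45,-0.9,0,0,0,-0.33],[1,0.45,-0.9,0,0,0,-0.33],[1,0.45,-0.9,0,0,0,-0.33],[1,0.45,-0.9,0,0,0,-0.33]]'; python3 go.py .4197 -.3035 .12 34.35
```

```text
time: 5.58
ee_pos: [0.49, -0.1537, 0.1203]
eef_rot: [-0.296, 0.955, 0.0, -0.0]
ft_force: [0.7, 0.9, -0.9]
width: 0.0105
grip_force: 40.0
row [ 4.755e-01 -2.797e-01  8.000e-04  5.000e-04 -2.000e-04  5.000e-04] at [ 0.49   -0.1537  0.1203] t 5.575 w 0.0105 q7 2.43
```

```bash
python3 -m pendant '[[1,0.4,-0.2,0,0,0,0.75],[1,0.4,-0.2,0,0,0,0.75],[1,0.4,-0.2,0,0,0,0.75],[1,0.4,-0.2,0,0,0,0.75],[1,0.4,-0.2,0,0,0,0.75],[1,0.4,-0.2,0,0,0,0.75],[1,0.4,-0.2,0,0,0,0.75],[1,0.4,-0.2,0,0,0,0.75]]'; python3 -m pendant '[[1,0,0,0,0,0,0.74],[1,0,0,0,0,0,0.74],[1,0,0,0,0,0,0.74],[1,0,0,0,0,0,0.74],[1,0,0,0,0,0,0.74],[1,0,0,0,0,0,0.74],[1,0,0,0,0,0,0.74],[1,0,0,0,0,0,0.74]]'; python3 go.py .4197 -.3035 .05 34.35
```

```text
time: 6.58
ee_pos: [0.426, -0.2702, 0.1205]
eef_rot: [0.436, 0.9, -0.0, -0.0]
ft_force: [-0.3, 0.7, -2.2]
width: 0.0108
grip_force: 40.0
time: 7.58
ee_pos: [0.426, -0.2702, 0.1205]
eef_rot: [0.933, 0.361, -0.0, -0.0]
ft_force: [0.1, -0.5, -1.4]
width: 0.0109
grip_force: 40.0
row [-9.03e-02  6.80e-02  2.35e-01 -3.00e-04  2.00e-04  6.65e-02] at [ 0.426  -0.2702  0.1205] t 7.575 w 0.0109 q7 -0.24
```

```bash
python3 -m pendant '[[1,-0.09,0.068,0.235,0,0,0.0665],[1,-0.09,0.068,0.235,0,0,0.0665],[1,-0.09,0.068,0.235,0,0,0.0665],[1,-0.09,0.068,0.235,0,0,0.0665],[1,-0.09,0.068,0.235,0,0,0.0665],[1,-0.09,0.068,0.235,0,0,0.0665]]'; python3 go.py .4197 -.3035 .024 34.35
```

```text
time: 8.32
ee_pos: [0.4196, -0.3047, 0.0513]
eef_rot: [0.955, 0.297, 0.001, 0.0]
ft_force: [-1.4, -0.4, -1.0]
width: 0.0105
grip_force: 40.0
row [ 0.0026 -0.0032  0.091   0.0004 -0.0006  0.002 ] at [ 0.4196 -0.3047  0.0513] t 8.325 w 0.0105 q7 -0.21
```

```bash
python3 -m pendant '[[1,0.003,-0.003,0.08,0,0,0.002],[1,0.003,-0.003,0.08,0,0,0.002],[1,0.003,-0.003,0.08,0,0,0.002],[1,0.003,-0.003,0.08,0,0,0.002],[1,0.003,-0.003,0.08,0,0,0.002]]'; python3 go.py .4197 -.3035 .0223 34.35
```

```text
time: 8.95
ee_pos: [0.4194, -0.3038, 0.027]
eef_rot: [0.956, 0.295, 0.0, 0.0]
ft_force: [0.9, 0.2, 0.4]
width: 0.0105
grip_force: 40.0
row [ 0.0013 -0.0005  0.0157  0.0003 -0.0003 -0.0004] at [ 0.4194 -0.3038  0.027 ] t 8.95 w 0.0105 q7 -0.19
```

```bash
python3 -m pendant '[[1,0.001,0,0.015,0,0,0],[1,0.001,0,0.015,0,0,0],[1,0.001,0,0.015,0,0,0],[-1,0.001,0,0.015,0,0,0],[-1,0.001,0,0.015,0,0,0],[-1,0.001,0,0.015,0,0,0],[-1,0.001,0,-0.4,0,0,0],[-1,0.001,0,-0.4,0,0,0]]'; python3 -m pendant '[[-1,0,0,0,0,0,0],[-1,-0.9,0,0,0,0,0],[-1,-0.9,0,0,0,0,0],[-1,-0.9,0,0,0,0,0],[-1,-0.9,0,0,0,0,0],[-1,-0.9,0,0,0,0,0]]'; python3 go.py .4468 .0976 .12 11.5
python3 - <<'E'
from fit import *
c=optics.camera("top")
im=rect(c,.006,.72,.42,800,500,1000); cv2.imwrite("pics/rect2.png",im[:,:,::-1])
print(fit(c,"straight",(.4197,-.3035,34.3),2.5,.006,1,False))
E
```

```text
time: 9.95
ee_pos: [0.4187, -0.3034, 0.1477]
eef_rot: [0.956, 0.295, -0.001, -0.0]
ft_force: [0.9, -0.3, 0.5]
width: 0.0529
grip_force: 0.0
time: 10.7
ee_pos: [0.1923, -0.4571, 0.1461]
eef_rot: [0.956, 0.292, -0.0, -0.0]
ft_force: [0.2, 0.3, -0.9]
width: 0.0869
grip_force: 0.0
row [ 1.7371e+00 -1.0587e+00  8.6400e-02 -2.0000e-04  3.0000e-04  1.8750e-01] at [ 0.1923 -0.4571  0.1461] t 10.7 w 0.0869 q7 0.24
(array([ 420.801, -304.255,   34.397]), np.float64(0.559))
```

View pics/rect2.png

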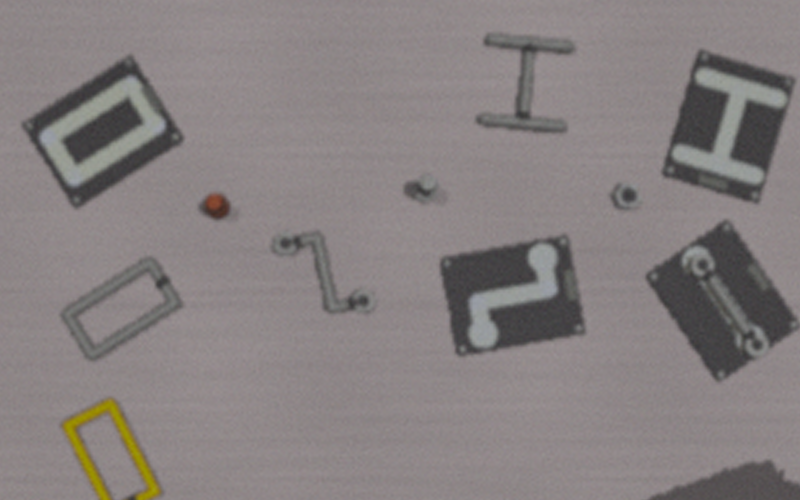

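```bash
python3 - <<'E'
from fit import *
c=optics.camera("top")
im=rect(c,.012,.49,-.23,600,560,4000); cv2.imwrite("pics/crop1.png",im[:,:,::-1])
print(fit(c,"straight",(.4197,-.3035,34.3),0,.012,1,False))
def P2(x,y,a,px,py):
    a=np.radians(a);X=.001*x+(np.cos(a)*px-np.sin(a)*py)/1000;Y=.001*y+(np.sin(a)*px+np.cos(a)*py)/1000
    return (-.23-Y)*4000,(.49-X)*4000
print([P2(419.7,-303.5,34.35,s,0) for s in(-48,48)])
E
```

```text
(array([ 422.617, -303.79 ,   35.509]), np.float64(0.477))
[(np.float64(402.3353742778509), np.float64(439.7163924648737)), (np.float64(185.6646257221489), np.float64(122.68360753512609))]
```

View pics/crop1.png

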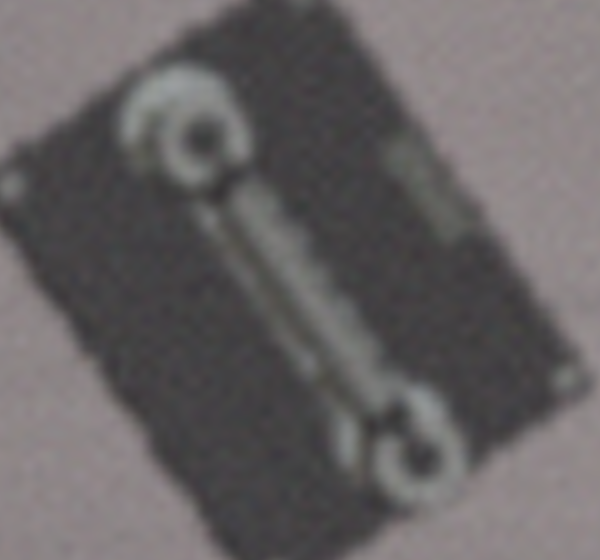

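```bash
python3 - <<'E'
from fit import *
c=optics.camera("top")
H12=hom(c,.012)
def re(pts,X0,Y0,s,z0,z):
    q=np.array([[X0-v/s,Y0-u/s] for u,v in pts]); px=cv2.perspectiveTransform(q.reshape(-1,1,2),hom(c,z0))
    return w(c,px,z)*1000
h=re([(203,137),(420,453)],.49,-.23,4000,.012,.018); d=h[0]-h[1]
print(h,h.mean(0),np.hypot(*d),np.degrees(np.arctan2(d[1],d[0])))
a=re([(364,300),(285,243)],.72,.42,1000,.006,.012); print("crank",a,a.mean(0))
K,R,t=P(c); print((-R.T@t).ravel())
np.save("pics/top.npy",c["pixels"])
# overlays: crank, loop, hframe pieces & outlines of top (z=12) shapes
tiles=[]
for k,x,y,an in [("crank",446.8,97.6,11.5),("loop",411,298.7,-57.8),("hframe",635.3,-103.9,-5.6)]:
    W=264; im=np.ascontiguousarray(rect(c,.006,x/1e3+.066,y/1e3+.066,528,528,4000))
    u,v=np.meshgrid(np.arange(528),np.arange(528)); X=66-v/4.;Y=66-u/4.
    th=np.radians(an); d=sdf(k,np.cos(th)*X+np.sin(th)*Y,-np.sin(th)*X+np.cos(th)*Y)
    im[abs(d)<.2]=(255,0,0); tiles.append(cv2.resize(im,(400,400),interpolation=cv2.INTER_AREA))
im=np.hstack(tiles); cv2.imwrite("pics/ov1.png",cv2.resize(im,(798,266),interpolation=cv2.INTER_AREA)[:,:,::-1])
E
```

```text
[[ 455.1762886  -279.36115468]
 [ 376.49310886 -333.3935914 ]] [ 415.83469873 -306.37737304] 95.44918539608703 34.47773122413372
crank [[419.57137873  56.03819567]
 [476.34369998 134.72264091]] [447.95753935  95.38041829]
[0.31269349 0.06556239 1.50811646]
```

View pics/ov1.png

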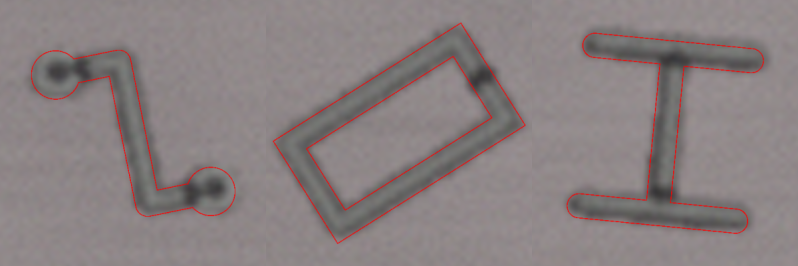

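```bash
python3 go.py .4197 -.3035 .05 34.35;  python3 -m pendant '[[-1,0.9,0,0,0,0,0],[-1,0.9,0,0,0,0,0],[-1,0.9,0,0,0,0,0],[-1,0.9,0,0,0,0,0],[-1,0.9,0,0,0,0,0],[-1,0.9,0,0.3,0,0,0],[-1,0.9,0,0.3,0,0,0],[-1,0.9,0,0.3,0,0,0]]'; python3 go.py .4195 -.3037 .022 34.35
```

```text
row [ 9.034e-01  5.000e-04  3.195e-01 -5.000e-04  1.000e-04 -1.500e-03] at [ 0.1954 -0.4556  0.1459] t 10.85 w 0.0869 q7 0.23
time: 11.85
ee_pos: [0.418, -0.3023, 0.0547]
eef_rot: [0.955, 0.295, -0.002, -0.001]
ft_force: [0.9, 0.8, -0.1]
width: 0.0872
grip_force: 0.0
row [ 0.0017  0.0071  0.1088 -0.0018  0.0013 -0.0002] at [ 0.418  -0.3023  0.0547] t 11.85 w 0.0872 q7 -0.21
```

```bash
python3 -m pendant '[[-1,0.001,0.003,0.1,0,0,0],[-1,0.001,0.003,0.1,0,0,0],[-1,0.001,0.003,0.1,0,0,0],[0.3,0.001,0.003,0.1,0,0,0],[0.3,0.001,0.003,0.1,0,0,0]]'; python3 go.py .4195 -.3037 .022 34.35
```

```text
time: 12.48
ee_pos: [0.4206, -0.3042, 0.0273]
eef_rot: [0.956, 0.295, 0.001, 0.0]
ft_force: [0.8, 0.8, 0.5]
width: 0.0744
grip_force: 0.0
row [-0.0021 -0.0035  0.0176  0.0004 -0.0004 -0.0004] at [ 0.4206 -0.3042  0.0273] t 12.475 w 0.0744 q7 -0.18
```

```bash
python3 -m pendant '[[0.5,0,-0.002,0.015,0,0,0],[0.5,0,-0.002,0.015,0,0,0],[1,0,-0.002,0.015,0,0,0],[1,0,-0.002,0.015,0,0,0],[1,0,-0.002,0.015,0,0,0],[1,0,-0.002,0.015,0,0,0],[1,0,-0.002,0.015,0,0,0],[1,0,-0.002,0.015,0,0,0]]';python3 -m pendant '[[1,0,0,0,0,0,0],[1,0,0,0,0,0,0],[1,0,0,0,0,0,0],[1,0,0,-0.015,0,0,0],[1,0,0,-0.015,0,0,0],[1,0,0,-0.015,0,0,0],[1,0,0,-0.015,0,0,0]]'; python3 go.py .4195 -.3037 .022 34.35
```

```text
time: 13.48
ee_pos: [0.4199, -0.3036, 0.022]
eef_rot: [0.956, 0.295, 0.0, -0.0]
ft_force: [0.6, 0.3, -0.3]
width: 0.0105
grip_force: 40.0
time: 14.35
ee_pos: [0.4197, -0.3035, 0.0264]
eef_rot: [0.956, 0.295, -0.0, -0.0]
ft_force: [0.7, -1.2, -1.1]
width: 0.0109
grip_force: 40.0
row [-0.001  -0.      0.0148 -0.0001 -0.     -0.0004] at [ 0.4197 -0.3035  0.0264] t 14.35 w 0.0109 q7 -0.18
```

```bash
python3 -m pendant '[[1,0.0163,0,0,0,0,0],[1,0.0163,0,0,0,0,0],[1,0.0163,0,0,0,0,0],[1,0.0163,0,0.0145,0,0,0],[1,0.0163,0,0.0145,0,0,0],[1,0.0163,0,0.0145,0,0,0],[-0.6,0.0163,0,0.0145,0,0,0],[-0.6,0.0163,0,0.0145,0,0,0]]';python3 -m pendant '[[-0.6,0,0,0,0,0,0],[-0.8,0,0,0,0,0,0],[-1,0,0,-0.35,0,0,0],[-1,0,0,-0.35,0,0,0],[-1,0,0,-0.35,0,0,0]]'; python3 - <<'E'
from go import *
a=np.radians(191.5)
s=r.read_state();R0=Ro.from_quat(s["eef_rot"]);print(s["ee_pos"],R0.inv().apply([.4474-s["ee_pos"][0],.097-s["ee_pos"][1],0])/.3)
E
```

```text
time: 15.35
ee_pos: [0.4238, -0.3008, 0.0221]
eef_rot: [0.956, 0.295, -0.0, -0.0]
ft_force: [-0.6, 0.4, 0.3]
width: 0.0237
grip_force: 0.0
time: 15.98
ee_pos: [0.4256, -0.3019, 0.1302]
eef_rot: [0.956, 0.295, 0.002, 0.002]
ft_force: [0.2, 0.0, -0.4]
width: 0.0726
grip_force: 0.0
[ 0.4255581  -0.30185836  0.1301619 ] [ 0.80925929 -1.05737505 -0.00159487]
```

```bash
python3 -m pendant '[[-1,0.65,-0.9,0,0,0,-0.7],[-1,0.65,-0.9,0,0,0,-0.7],[-1,0.65,-0.9,0,0,0,-0.7],[-1,0.65,-0.9,0,0,0,-0.7],[-1,0.65,-0.9,0,0,0,-0.7],[-1,0.65,-0.9,0,0,0,-0.7],[-1,0.65,-0.9,0,0,0,-0.7],[-1,0.65,-0.9,0,0,0,-0.7]]'
sed -i 's/    if np.cos(a)\*X.*/    if len(sys.argv)<6 and np.cos(a)*X[0]+np.sin(a)*X[1]<0: a+=np.pi/' go.py
python3 go.py .4474 .097 .07 191.5 k
cat > chk.py <<'E'
from fit import *
c=optics.camera("top")
X0,Y0,s=.49,-.23,4000
im=rect(c,.018,X0,Y0,600,560,s); cv2.imwrite("pics/crop2.png",im[:,:,::-1])
E
python3 chk.py
```

```text
time: 16.98
ee_pos: [0.4321, 0.0325, 0.1261]
eef_rot: [0.51, 0.86, -0.001, -0.001]
ft_force: [-0.1, -0.5, -1.0]
width: 0.0865
grip_force: 0.0Traceback (most recent call last):
  File "go.py", line 11, in <module>
    if __name__=="__main__": go(*map(float,sys.argv[1:]))
                             ~~^^^^^^^^^^^^^^^^^^^^^^^^^^
ValueError: could not convert string to float: 'k'
```

View pics/crop2.png

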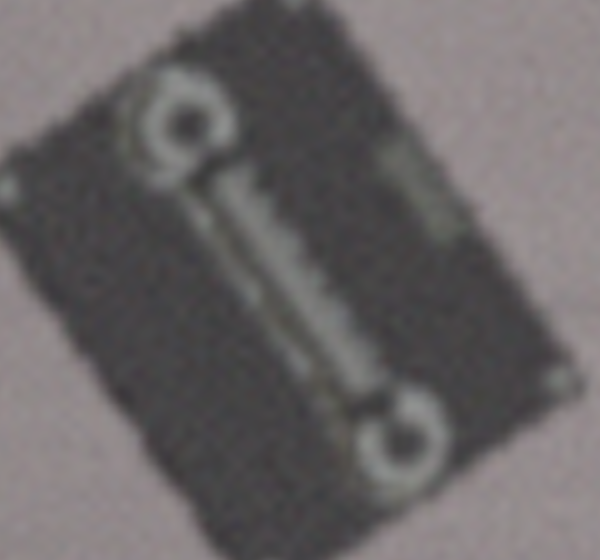

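```bash
sed -i 's/sys.argv\[1:\])/sys.argv[1:5])/' go.py; python3 go.py .4474 .097 .07 191.5 k
```

```text
row [ 1.637e-01  1.497e-01  1.870e-01 -4.000e-04 -7.000e-04 -6.037e-01] at [0.4321 0.0323 0.1261] t 17.025 w 0.0872 q7 0.33
```

```bash
python3 -m pendant '[[-1,0.164,0.15,0,0,0,-0.604],[-1,0.164,0.15,0,0,0,-0.604],[-1,0.164,0.15,0,0,0,-0.604],[-1,0.164,0.15,0,0,0,-0.604],[-1,0.164,0.15,0,0,0,-0.604],[-1,0.164,0.15,0.19,0,0,-0.604],[-1,0.164,0.15,0.19,0,0,-0.604],[-1,0.164,0.15,0.19,0,0,-0.604]]'; python3 go.py .4474 .097 .016 191.5 k
```

```text
time: 18.02
ee_pos: [0.4485, 0.0964, 0.0692]
eef_rot: [-0.092, 0.996, -0.0, -0.001]
ft_force: [0.2, 0.6, 0.6]
width: 0.0869
grip_force: 0.0
row [ 2.800e-03  2.500e-03  1.774e-01 -1.000e-04 -9.000e-04 -7.500e-03] at [0.4485 0.0964 0.0692] t 18.025 w 0.0869 q7 1.49
```

```bash
python3 -m pendant '[[-1,0.003,0.002,0.17,0,0,-0.0075],[-1,0.003,0.002,0.17,0,0,-0.0075],[-1,0.003,0.002,0.17,0,0,-0.0075],[0,0.003,0.002,0.17,0,0,-0.0075],[0,0.003,0.002,0.17,0,0,-0.0075],[0,0.003,0.002,0.17,0,0,-0.0075]]'; python3 go.py .4474 .097 .016 191.5 k
```

```text
time: 18.77
ee_pos: [0.4483, 0.0973, 0.0197]
eef_rot: [-0.102, 0.995, 0.0, 0.0]
ft_force: [-0.3, 0.1, -0.7]
width: 0.0648
grip_force: 0.0
row [ 0.0033 -0.0004  0.0123  0.0002  0.0004  0.0014] at [0.4483 0.0973 0.0197] t 18.775 w 0.0648 q7 1.53
```

```bash
python3 -m pendant '[[0.2,0.003,0,0.011,0,0,0.001],[0.5,0.003,0,0.011,0,0,0.001],[1,0.003,0,0.011,0,0,0.001],[1,0.003,0,0.011,0,0,0.001],[1,0.003,0,0.011,0,0,0.001],[1,0.003,0,0.011,0,0,0.001],[1,0.003,0,0.011,0,0,0.001],[1,0.003,0,0.011,0,0,0.001]]'; python3 go.py .4474 .097 .016 191.5 k
```

```text
time: 19.77
ee_pos: [0.4473, 0.097, 0.0159]
eef_rot: [-0.101, 0.995, 0.0, 0.0]
ft_force: [0.1, -0.5, 0.1]
width: 0.0112
grip_force: 40.0
row [-0.0004 -0.0001 -0.0003  0.      0.0001  0.0005] at [0.4473 0.097  0.0159] t 19.775 w 0.0112 q7 1.53
```

```bash
python3 -m pendant '[[1,0,0,0,0,0,0],[1,0,0,-0.3,0,0,0],[1,0,0,-0.3,0,0,0],[1,0,0,-0.3,0,0,0],[1,0,0,-0.3,0,0,0]]'; python3 go.py .4248 -.0926 .10 99.8 k
```

```text
time: 20.4
ee_pos: [0.4464, 0.0968, 0.1047]
eef_rot: [-0.101, 0.995, -0.0, -0.001]
ft_force: [0.0, 0.2, -2.2]
width: 0.0108
grip_force: 40.0
row [ 1.970e-01 -6.042e-01  1.620e-02 -7.000e-04 -6.000e-04  7.647e-01] at [0.4464 0.0968 0.1047] t 20.4 w 0.0108 q7 1.49
```

```bash
python3 -m pendant '[[1,0.197,-0.604,0,0,0,0.765],[1,0.197,-0.604,0,0,0,0.765],[1,0.197,-0.604,0,0,0,0.765],[1,0.197,-0.604,0,0,0,0.765],[1,0.197,-0.604,0,0,0,0.765],[1,0.197,-0.604,0,0,0,0.765],[1,0.197,-0.604,0,0,0,0.765],[1,0.197,-0.604,0,0,0,0.765]]'; python3 go.py .4248 -.0926 .04 99.8 k
```

```text
time: 21.4
ee_pos: [0.4245, -0.0923, 0.1043]
eef_rot: [0.607, 0.795, -0.001, -0.001]
ft_force: [-0.1, -0.1, -2.5]
width: 0.0111
grip_force: 40.0
row [-1.200e-03  1.400e-03  2.143e-01 -1.400e-03 -1.000e-04  4.550e-02] at [ 0.4245 -0.0923  0.1043] t 21.4 w 0.0111 q7 0.39
```

```bash
python3 -m pendant '[[1,-0.001,0.001,0.2,0,0,0.0455],[1,-0.001,0.001,0.2,0,0,0.0455],[1,-0.001,0.001,0.2,0,0,0.0455],[1,-0.001,0.001,0.2,0,0,0.0455],[1,-0.001,0.001,0.2,0,0,0.0455],[1,-0.001,0.001,0.2,0,0,0.0455]]'; python3 go.py .4248 -.0926 .022 99.8 k
```

```text
time: 22.15
ee_pos: [0.4264, -0.0925, 0.0465]
eef_rot: [0.642, 0.767, 0.001, 0.0]
ft_force: [-0.7, -0.6, -2.5]
width: 0.0108
grip_force: 40.0
row [ 0.0006 -0.0056  0.0818  0.0007 -0.0001  0.0031] at [ 0.4264 -0.0925  0.0465] t 22.15 w 0.0108 q7 0.37
```

```bash
python3 -m pendant '[[1,0.0005,-0.004,0.068,0,0,0.003],[1,0.0005,-0.004,0.068,0,0,0.003],[1,0.0005,-0.004,0.068,0,0,0.003],[1,0.0005,-0.004,0.068,0,0,0.003],[1,0.0005,-0.004,0.068,0,0,0.003]]'; python3 go.py .4248 -.0926 .022 99.8 k
```

```text
time: 22.78
ee_pos: [0.4251, -0.0926, 0.0259]
eef_rot: [0.644, 0.765, 0.0, 0.0]
ft_force: [0.2, 1.6, -3.2]
width: 0.0107
grip_force: 40.0
row [ 0.0003 -0.001   0.013   0.0004 -0.     -0.    ] at [ 0.4251 -0.0926  0.0259] t 22.775 w 0.0107 q7 0.39
```

Lower, release, rise; then go on to the loop (yaw 122.2) and check.

```bash
python3 -m pendant '[[1,0,-0.001,0.0127,0,0,0],[1,0,-0.001,0.0127,0,0,0],[1,0,-0.001,0.0127,0,0,0],[-0.6,0,-0.001,0.0127,0,0,0],[-0.6,0,-0.001,0.0127,0,0,0],[-0.8,0,-0.001,0.0127,0,0,0],[-1,0,-0.001,-0.3,0,0,0],[-1,0,-0.001,-0.3,0,0,0]]'; python3 go.py .411 .2987 .12 122.2 k
```

```text
time: 23.78
ee_pos: [0.4251, -0.093, 0.1176]
eef_rot: [0.644, 0.765, 0.0, 0.001]
ft_force: [0.9, 0.9, 0.1]
width: 0.0527
grip_force: 0.0
row [ 1.2948e+00  1.7530e-01 -8.3000e-03  8.0000e-04  4.0000e-04 -1.8690e-01] at [ 0.4251 -0.093   0.1176] t 23.775 w 0.0527 q7 0.29
```

```bash
python3 -m pendant '[[-1,0.95,0.13,0,0,0,-0.187],[-1,0.95,0.13,0,0,0,-0.187],[-1,0.95,0.13,0,0,0,-0.187],[-1,0.95,0.13,0,0,0,-0.187],[-1,0.95,0.13,0,0,0,-0.187],[-1,0.95,0.13,0,0,0,-0.187]]'; python3 go.py .411 .2987 .07 122.2 k
python3 - <<'E'
from fit import *
c=optics.camera("top"); im=np.ascontiguousarray(rect(c,.018,.5048,-.0126,640,640,4000))
u,v=np.meshgrid(np.arange(640),np.arange(640)); X=80-v/4.;Y=80-u/4.;th=np.radians(99.84)
d=sdf("crank",np.cos(th)*X+np.sin(th)*Y,-np.sin(th)*X+np.cos(th)*Y); im[abs(d)<.25]=(255,0,0)
cv2.imwrite("pics/crop3.png",im[40:600,:,::-1])
E
```

```text
time: 24.52
ee_pos: [0.4138, 0.1975, 0.1153]
eef_rot: [0.481, 0.877, 0.0, -0.0]
ft_force: [0.7, -0.8, -0.7]
width: 0.0865
grip_force: 0.0
row [ 2.893e-01  1.735e-01  1.510e-01 -0.000e+00 -1.000e-04  2.600e-03] at [0.4138 0.1975 0.1153] t 24.525 w 0.0865 q7 0.04
```

View pics/crop3.png

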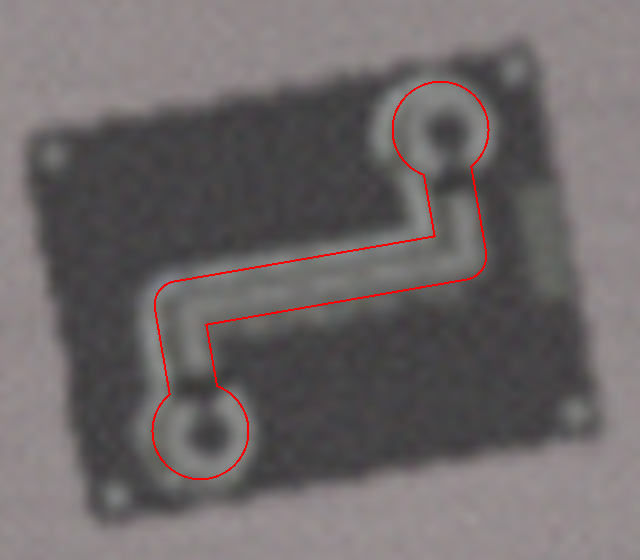

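```bash
python3 -m pendant '[[-1,0.289,0.173,0,0,0,0.0026],[-1,0.289,0.173,0,0,0,0.0026],[-1,0.289,0.173,0,0,0,0.0026],[-1,0.289,0.173,0.15,0,0,0.0026],[-1,0.289,0.173,0.15,0,0,0.0026],[-1,0.289,0.173,0.15,0,0,0.0026],[-1,0.289,0.173,0.15,0,0,0.0026]]'; python3 go.py .411 .2987 .017 122.2 k
```

```text
time: 25.45
ee_pos: [0.413, 0.2959, 0.0721]
eef_rot: [0.486, 0.874, 0.001, 0.0]
ft_force: [-0.4, -0.2, 0.0]
width: 0.0871
grip_force: 0.0
row [ 0.0114 -0.0012  0.1836  0.0011 -0.0002 -0.0027] at [0.413  0.2959 0.0721] t 25.45 w 0.0871 q7 -0.12
```

```bash
python3 -m pendant '[[-1,0.009,-0.001,0.178,0,0,-0.002],[-1,0.009,-0.001,0.178,0,0,-0.002],[-1,0.009,-0.001,0.178,0,0,-0.002],[-1,0.009,-0.001,0.178,0,0,-0.002],[-1,0.009,-0.001,0.178,0,0,-0.002],[-1,0.009,-0.001,0.178,0,0,-0.002]]'; python3 go.py .411 .2987 .016 122.2 k
```

```text
time: 26.2
ee_pos: [0.4105, 0.298, 0.0174]
eef_rot: [0.484, 0.875, 0.0, 0.0]
ft_force: [-0.3, 0.5, 0.2]
width: 0.087
grip_force: 0.0
row [ 0.0011  0.0028  0.0046  0.0002 -0.0001 -0.0003] at [0.4105 0.298  0.0174] t 26.2 w 0.087 q7 -0.11
```

```bash
python3 -m pendant '[[1,0.001,0.003,0.003,0,0,0],[1,0.001,0.003,0.003,0,0,0],[1,0.001,0.003,0.003,0,0,0],[1,0.001,0.003,0.003,0,0,0],[1,0.001,0.003,0.003,0,0,0],[1,0.001,0.003,0.003,0,0,0],[1,0.001,0.003,0.003,0,0,0]]'; python3 go.py .411 .2987 .016 122.2 k
```

```text
time: 27.08
ee_pos: [0.411, 0.2987, 0.0162]
eef_rot: [0.484, 0.875, 0.0, 0.0]
ft_force: [1.4, 1.4, -0.8]
width: 0.0588
grip_force: 40.0
row [ 0.     -0.0001  0.0008  0.0001 -0.     -0.0003] at [0.411  0.2987 0.0162] t 27.075 w 0.0588 q7 -0.11
```

```bash
python3 -m pendant '[[1,0,0,0,0,0,0],[1,0,0,-0.25,0,0,0],[1,0,0,-0.25,0,0,0],[1,0,0,-0.25,0,0,0]]'; python3 go.py .589 .3182 .09 122.4 k
```

```text
time: 27.58
ee_pos: [0.4111, 0.2988, 0.0915]
eef_rot: [0.484, 0.875, 0.001, 0.0]
ft_force: [0.1, -0.4, -2.8]
width: 0.0585
grip_force: 40.0
row [-2.611e-01  5.363e-01  5.500e-03  6.000e-04 -2.000e-04 -1.900e-03] at [0.4111 0.2988 0.0915] t 27.575 w 0.0585 q7 -0.13
```

```bash
python3 -m pendant '[[1,-0.261,0.536,0,0,0,-0.002],[1,-0.261,0.536,0,0,0,-0.002],[1,-0.261,0.536,0,0,0,-0.002],[1,-0.261,0.536,0,0,0,-0.002],[1,-0.261,0.536,0.16,0,0,-0.002],[1,-0.261,0.536,0.16,0,0,-0.002],[1,-0.261,0.536,0.16,0,0,-0.002],[1,-0.261,0.536,0.16,0,0,-0.002]]'; python3 go.py .589 .3182 .022 122.4 k
```

```text
time: 28.58
ee_pos: [0.5895, 0.3186, 0.0451]
eef_rot: [0.482, 0.876, 0.001, 0.001]
ft_force: [-0.1, 0.1, -2.3]
width: 0.0586
grip_force: 40.0
row [-0.0003 -0.0022  0.077   0.0012 -0.0001  0.0001] at [0.5895 0.3186 0.0451] t 28.575 w 0.0586 q7 0.08
```

```bash
python3 -m pendant '[[1,0,-0.002,0.062,0,0,0],[1,0,-0.002,0.062,0,0,0],[1,0,-0.002,0.062,0,0,0],[1,0,-0.002,0.062,0,0,0],[1,0,-0.002,0.062,0,0,0]]'; python3 go.py .589 .3182 .022 122.4 k
```

```text
time: 29.2
ee_pos: [0.5884, 0.3177, 0.0249]
eef_rot: [0.482, 0.876, 0.0, 0.0]
ft_force: [-0.3, 0.4, -1.9]
width: 0.0586
grip_force: 40.0
row [ 0.0003  0.0025  0.0095  0.0002 -0.      0.    ] at [0.5884 0.3177 0.0249] t 29.2 w 0.0586 q7 0.09
```

```bash
python3 -m pendant '[[1,0,0.002,0.009,0,0,0],[1,0,0.002,0.009,0,0,0],[1,0,0.002,0.009,0,0,0],[-1,0,0.002,0.009,0,0,0],[-1,0,0.002,0.009,0,0,0],[-1,0,0.002,0.009,0,0,0],[-1,0,0.002,0.009,0,0,0],[-1,0,0.002,-0.3,0,0,0]]';  python3 -m pendant '[[-1,0,0,-0.1,0,0,0],[-1,0,0,-0.1,0,0,0]]'; python3 go.py .6353 -.1039 .12 174.4 k
```

```text
time: 30.2
ee_pos: [0.5857, 0.3164, 0.0799]
eef_rot: [0.482, 0.876, -0.004, -0.002]
ft_force: [0.9, 2.0, 0.8]
width: 0.0867
grip_force: 0.0
time: 30.45
ee_pos: [0.5903, 0.3188, 0.1176]
eef_rot: [0.482, 0.876, 0.002, 0.001]
ft_force: [0.7, -1.2, -0.6]
width: 0.0869
grip_force: 0.0
row [-1.2699e+00 -6.2830e-01 -1.1600e-02  2.4000e-03  1.1000e-03 -4.3330e-01] at [0.5903 0.3188 0.1176] t 30.45 w 0.0869 q7 0.07
```

```bash
python3 -m pendant '[[-1,-0.98,-0.5,0,0,0,-0.433],[-1,-0.98,-0.5,0,0,0,-0.433],[-1,-0.98,-0.5,0,0,0,-0.433],[-1,-0.98,-0.5,0,0,0,-0.433],[-1,-0.98,-0.5,0,0,0,-0.433],[-1,-0.98,-0.5,0,0,0,-0.433],[-1,-0.98,-0.5,0,0,0,-0.433]]'; python3 go.py .6353 -.1039 .07 174.4 k
python3 - <<'E'
from fit import *
c=optics.camera("top"); im=np.ascontiguousarray(rect(c,.012,.669,.3982,640,640,4000))
u,v=np.meshgrid(np.arange(640),np.arange(640)); X=80-v/4.;Y=80-u/4.;th=np.radians(122.4)
d=sdf("loop",np.cos(th)*X+np.sin(th)*Y,-np.sin(th)*X+np.cos(th)*Y); im[abs(d)<.25]=(255,0,0)
cv2.imwrite("pics/crop4.png",im[40:600,:,::-1])
E
```

```text
time: 31.32
ee_pos: [0.6193, -0.0121, 0.1135]
eef_rot: [0.051, 0.999, -0.0, -0.001]
ft_force: [-0.6, 0.6, 0.4]
width: 0.0869
grip_force: 0.0
row [-8.470e-02 -2.989e-01  1.449e-01 -2.000e-04 -6.000e-04 -2.400e-03] at [ 0.6193 -0.0121  0.1135] t 31.325 w 0.0869 q7 1.46
```

View pics/crop4.png

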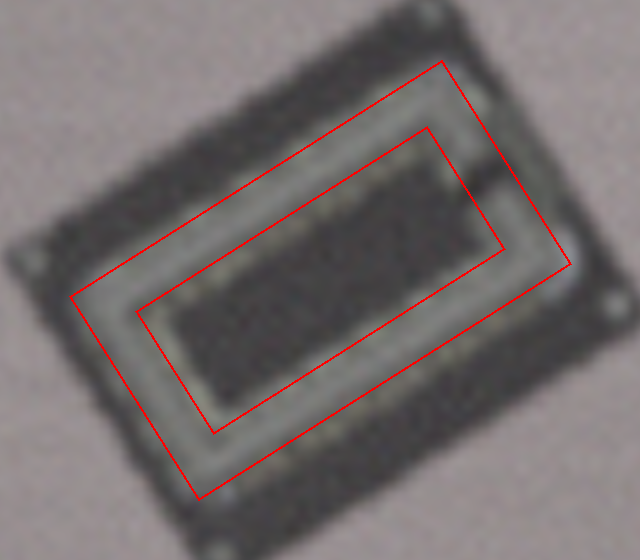

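```bash
python3 -m pendant '[[-1,-0.085,-0.299,0,0,0,-0.002],[-1,-0.085,-0.299,0,0,0,-0.002],[-1,-0.085,-0.299,0,0,0,-0.002],[-1,-0.085,-0.299,0.145,0,0,-0.002],[-1,-0.085,-0.299,0.145,0,0,-0.002],[-1,-0.085,-0.299,0.145,0,0,-0.002],[-1,-0.085,-0.299,0.145,0,0,-0.002]]'; python3 go.py .6353 -.1039 .016 174.4 k
```

```text
time: 32.25
ee_pos: [0.6373, -0.1017, 0.0726]
eef_rot: [0.047, 0.999, 0.0, 0.001]
ft_force: [-0.3, 0.0, 0.2]
width: 0.0868
grip_force: 0.0
row [ 0.0064 -0.0082  0.1887  0.0002  0.0011  0.0021] at [ 0.6373 -0.1017  0.0726] t 32.25 w 0.0868 q7 1.63
```

```bash
python3 -m pendant '[[-1,0.003,-0.007,0.185,0,0,0.002],[-1,0.003,-0.007,0.185,0,0,0.002],[-1,0.003,-0.007,0.185,0,0,0.002],[-1,0.003,-0.007,0.185,0,0,0.002],[-0.3,0.003,-0.007,0.185,0,0,0.002],[-0.3,0.003,-0.007,0.185,0,0,0.002]]'; python3 go.py .6353 -.1039 .016 174.4 k
```

```text
time: 33.0
ee_pos: [0.6352, -0.1043, 0.0155]
eef_rot: [0.049, 0.999, 0.0, 0.0]
ft_force: [0.2, 1.1, -0.5]
width: 0.0738
grip_force: 0.0
row [-0.0003  0.0015 -0.0017  0.0001  0.     -0.0003] at [ 0.6352 -0.1043  0.0155] t 33.0 w 0.0738 q7 1.64
```

```bash
python3 -m pendant '[[0.5,0,0.001,-0.002,0,0,0],[1,0,0.001,-0.002,0,0,0],[1,0,0.001,-0.002,0,0,0],[1,0,0.001,-0.002,0,0,0],[1,0,0.001,-0.002,0,0,0],[1,0,0.001,-0.002,0,0,0],[1,0,0.001,-0.002,0,0,0],[1,0,0.001,-0.002,0,0,0]]';  python3 -m pendant '[[1,0,0,0,0,0,0],[1,0,0,0,0,0,0],[1,0,0,-0.25,0,0,0],[1,0,0,-0.25,0,0,0],[1,0,0,-0.25,0,0,0],[1,0,0,-0.25,0,0,0]]'; python3 go.py .5943 -.309 .09 163.26 k
```

```text
time: 34.0
ee_pos: [0.6352, -0.1041, 0.0159]
eef_rot: [0.049, 0.999, 0.0, -0.0]
ft_force: [0.8, 0.1, 0.3]
width: 0.0106
grip_force: 40.0
time: 34.75
ee_pos: [0.6342, -0.1038, 0.0891]
eef_rot: [0.049, 0.999, 0.0, -0.001]
ft_force: [-0.6, 0.3, -2.2]
width: 0.0107
grip_force: 40.0
row [ 6.520e-02 -6.936e-01 -2.700e-03 -1.000e-04 -1.300e-03  9.260e-02] at [ 0.6342 -0.1038  0.0891] t 34.75 w 0.0107 q7 1.63
```

```bash
python3 -m pendant '[[1,0.065,-0.693,0,0,0,0.0926],[1,0.065,-0.693,0,0,0,0.0926],[1,0.065,-0.693,0,0,0,0.0926],[1,0.065,-0.693,0,0,0,0.0926],[1,0.065,-0.693,0,0,0,0.0926],[1,0.065,-0.693,0.15,0,0,0.0926],[1,0.065,-0.693,0.15,0,0,0.0926],[1,0.065,-0.693,0.15,0,0,0.0926]]'; python3 go.py .5943 -.309 .022 163.26 k
```

```text
time: 35.75
ee_pos: [0.5962, -0.3078, 0.0467]
eef_rot: [0.145, 0.989, 0.0, 0.0]
ft_force: [0.5, -0.9, -1.5]
width: 0.0107
grip_force: 40.0
row [ 0.0051 -0.0056  0.0824  0.0002  0.0001  0.0007] at [ 0.5962 -0.3078  0.0467] t 35.75 w 0.0107 q7 1.8
```

```bash
python3 -m pendant '[[1,0.003,-0.004,0.069,0,0,0.0005],[1,0.003,-0.004,0.069,0,0,0.0005],[1,0.003,-0.004,0.069,0,0,0.0005],[1,0.003,-0.004,0.069,0,0,0.0005],[1,0.003,-0.004,0.069,0,0,0.0005]]'; python3 go.py .5943 -.309 .022 163.26 k
```

```text
time: 36.38
ee_pos: [0.5944, -0.3101, 0.0257]
eef_rot: [0.146, 0.989, -0.0, 0.0]
ft_force: [-0.1, -0.0, -1.7]
width: 0.0107
grip_force: 40.0
row [ 0.0014  0.0033  0.0122  0.      0.0003 -0.0006] at [ 0.5944 -0.3101  0.0257] t 36.375 w 0.0107 q7 1.81
```

```bash
python3 -m pendant '[[1,0.001,0.002,0.012,0,0,0],[1,0.001,0.002,0.012,0,0,0],[1,0.001,0.002,0.012,0,0,0],[-0.6,0.001,0.002,0.012,0,0,0],[-0.6,0.001,0.002,0.012,0,0,0],[-0.8,0.001,0.002,0.012,0,0,0],[-1,0.001,0.002,-0.3,0,0,0],[-1,0.001,0.002,-0.3,0,0,0]]'; python3 go.py .4248 -.0926 .12 99.8 k
```

```text
time: 37.38
ee_pos: [0.5949, -0.3099, 0.1183]
eef_rot: [0.146, 0.989, -0.0, 0.001]
ft_force: [0.8, -0.3, 0.4]
width: 0.0532
grip_force: 0.0
row [ 7.524e-01  5.293e-01 -8.100e-03  6.000e-04  1.400e-03  5.281e-01] at [ 0.5949 -0.3099  0.1183] t 37.375 w 0.0532 q7 1.79
```

```bash
python3 -m pendant '[[-1,0.752,0.529,0,0,0,0.528],[-1,0.752,0.529,0,0,0,0.528],[-1,0.752,0.529,0,0,0,0.528],[-1,0.752,0.529,0,0,0,0.528],[-1,0.752,0.529,0,0,0,0.528],[-1,0.752,0.529,0,0,0,0.528],[-1,0.752,0.529,0,0,0,0.528],[-1,0.752,0.529,0,0,0,0.528]]'; python3 go.py .4248 -.0926 .05 99.8 k
python3 - <<'E'
from fit import *
c=optics.camera("top"); im=np.ascontiguousarray(rect(c,.012,.6743,-.229,640,640,4000))
u,v=np.meshgrid(np.arange(640),np.arange(640)); X=80-v/4.;Y=80-u/4.;th=np.radians(163.26)
d=sdf("hframe",np.cos(th)*X+np.sin(th)*Y,-np.sin(th)*X+np.cos(th)*Y); im[abs(d)<.25]=(255,0,0)
cv2.imwrite("pics/crop5.png",im[40:600,:,::-1])
E
```

```text
time: 38.38
ee_pos: [0.4242, -0.0925, 0.1153]
eef_rot: [0.643, 0.766, 0.0, 0.0]
ft_force: [-0.1, -0.1, -0.0]
width: 0.0873
grip_force: 0.0
row [-6.000e-04  1.900e-03  2.178e-01  1.000e-04  0.000e+00  1.900e-03] at [ 0.4242 -0.0925  0.1153] t 38.375 w 0.0873 q7 0.29
```

View pics/crop5.png

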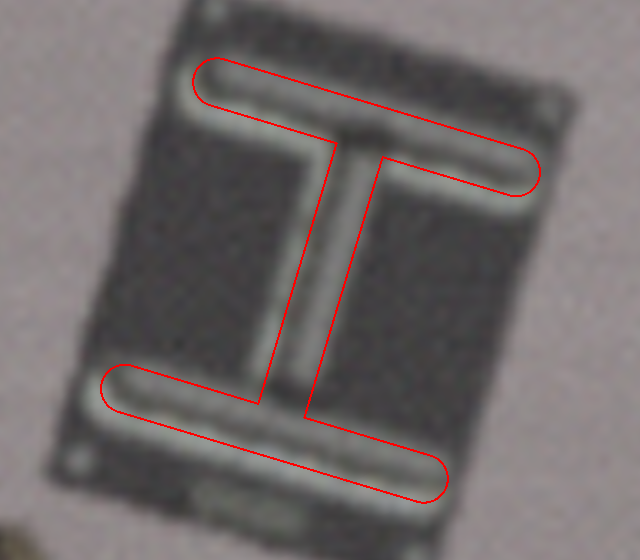

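```bash
python3 -m pendant '[[-1,0,0.001,0.2,0,0,0.002],[-1,0,0.001,0.2,0,0,0.002],[-1,0,0.001,0.2,0,0,0.002],[-1,0,0.001,0.2,0,0,0.002],[-0.3,0,0.001,0.2,0,0,0.002]]';python3 -m pendant '[[-0.1,0,0,0.07,0,0,0],[-0.1,0,0,0.07,0,0,0],[-0.1,0,0,0.07,0,0,0],[-0.1,0,0,0.07,0,0,0],[-0.1,0,0,0.07,0,0,0]]'; python3 go.py .4248 -.0928 .022 99.8 k
```

```text
time: 39.05
ee_pos: [0.4252, -0.0922, 0.0565]
eef_rot: [0.645, 0.764, 0.001, 0.001]
ft_force: [-0.0, -0.4, 0.0]
width: 0.0825
grip_force: 0.0
time: 39.67
ee_pos: [0.4246, -0.0921, 0.0347]
eef_rot: [0.645, 0.764, 0.0, 0.0]
ft_force: [0.1, 1.6, 0.6]
width: 0.0482
grip_force: 0.0
row [-0.0025  0.0001  0.0424  0.0004  0.     -0.0017] at [ 0.4246 -0.0921  0.0347] t 39.675 w 0.0482 q7 0.33
```

```bash
python3 -m pendant '[[-0.1,-0.002,0,0.041,0,0,-0.001],[-0.1,-0.002,0,0.041,0,0,-0.001],[-0.1,-0.002,0,0.041,0,0,-0.001],[1,-0.002,0,0.041,0,0,-0.001],[1,-0.002,0,0.041,0,0,-0.001],[1,-0.002,0,0.041,0,0,-0.001],[1,-0.002,0,0.041,0,0,-0.001],[1,-0.002,0,0.041,0,0,-0.001]]' 30; python3 -m pendant '[[1,0,0,0,0,0,0],[1,0,0,0,0,0,0],[1,0,0,-0.01,0,0,0],[1,0,0,-0.01,0,0,0],[1,0,0,-0.01,0,0,0]]'; python3 go.py .4249 -.091 .022 99.8 k
```

```text
time: 40.67
ee_pos: [0.4245, -0.0927, 0.022]
eef_rot: [0.645, 0.764, 0.0, 0.0]
ft_force: [0.7, 1.1, 0.8]
width: 0.0111
grip_force: 30.0
time: 41.3
ee_pos: [0.4243, -0.0927, 0.0249]
eef_rot: [0.645, 0.764, -0.0, -0.0]
ft_force: [-0.2, 0.0, -1.7]
width: 0.0107
grip_force: 30.0
row [ 0.0051  0.003   0.0097 -0.0001 -0.0001 -0.0007] at [ 0.4243 -0.0927  0.0249] t 41.3 w 0.0107 q7 0.35
```

Shift by 1.5 mm along the bar and 0.7 mm across, set down, release, retreat well away.

```bash
python3 -m pendant '[[1,0.005,0.0025,0,0,0,0],[1,0.005,0.0025,0,0,0,0],[1,0.005,0.0025,0.0095,0,0,0],[1,0.005,0.0025,0.0095,0,0,0],[1,0.005,0.0025,0.0095,0,0,0],[-0.6,0.005,0.0025,0.0095,0,0,0],[-0.6,0.005,0.0025,0.0095,0,0,0],[-0.8,0.005,0.0025,0.0095,0,0,0]]'; python3 -m pendant '[[-0.6,0,0,-0.5,0,0,0],[-0.6,0,0,-0.5,0,0,0],[-0.6,0,0,-0.5,0,0,0],[-0.6,0,0,-0.5,0,0,0],[-0.6,0,-0.4,-0.5,0,0,0],[-0.6,0,-0.6,-0.5,0,0,0],[-0.6,0,-0.6,-0.5,0,0,0],[-0.6,0,-0.6,-0.5,0,0,0]]'
python3 - <<'E'
from fit import *
c=optics.camera("top")
def tile(k,x,y,an,z):
    im=np.ascontiguousarray(rect(c,z,x/1e3+.075,y/1e3+.075,600,600,4000))
    u,v=np.meshgrid(np.arange(600),np.arange(600)); X=75-v/4.;Y=75-u/4.; th=np.radians(an)
    d=sdf(k,np.cos(th)*X+np.sin(th)*Y,-np.sin(th)*X+np.cos(th)*Y); im[abs(d)<.25]=(255,0,0); return cv2.resize(im,(400,400),interpolation=cv2.INTER_AREA)
full=cv2.resize(rect(c,.006,.72,.42,800,500,1000),(400,250))
right=np.vstack([full,np.zeros((150,400,3),np.uint8)])
cv2.imwrite("pics/fin.png",np.hstack([tile("crank",424.8,-92.6,99.84,.018),right])[:,:,::-1])
E
```

```text
time: 42.3
ee_pos: [0.425, -0.0911, 0.0222]
eef_rot: [0.645, 0.764, 0.0, 0.0]
ft_force: [0.5, 0.4, -0.6]
width: 0.033
grip_force: 0.0
time: 43.3
ee_pos: [0.2439, -0.1218, 0.169]
eef_rot: [0.646, 0.763, -0.002, -0.003]
ft_force: [-0.5, -0.1, 1.3]
width: 0.0698
grip_force: 0.0
```

View pics/fin.png

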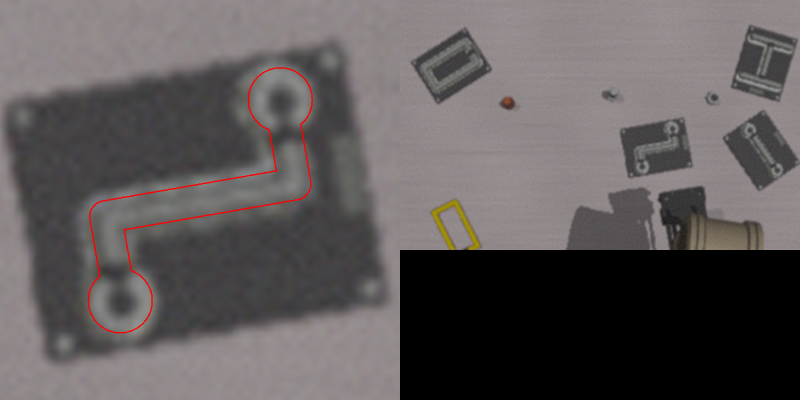

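The crank's holes at (282,99) and (121,301) lie at the outline's disc centres. All four pieces are on their own plates, and the nozzle and bolt are standing where they were.

```bash
python3 -m pendant '[[-0.6,0,0,0,0,0,0],[-0.6,0,0,0,0,0,0],[-0.6,0,0,0,0,0,0]]'; python3 -c "
from bench import r
print(r.close_job())"
```

```text
time: 43.72
ee_pos: [0.248, -0.1212, 0.1724]
eef_rot: [0.644, 0.765, 0.0, 0.0]
ft_force: [-0.9, 0.7, -0.2]
width: 0.0692
grip_force: 0.0
the job is handed in; nothing more can be done
None
```

All four pieces lie flat on their own plates, within about 1 mm of their silhouettes as read off the top camera; the nozzle and bolt are untouched, and the job was handed in at about 44 s.

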